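# Hold the drive cover of a potter's wheel over its bolt holes

### The arm

A 6-joint arm with a two-finger parallel gripper is mounted at the origin on the work surface. World frame = base frame: x ahead of the robot, y to its left, z up, the work surface at z = 0. Lengths are in m, angles in rad, forces in N, time in s.
With the tool pointing down it reaches from about 0.35 to 0.775 m from the base axis. Payload 5.5 kg.
Tool frame: the origin (TCP) lies at the centre of the arm's flange, where the gripper is bolted on; the fingertips stand 173 mm ahead of it and the grasp point (between the pads) lies 155 mm ahead of it; z points along the fingers, y is the line along which they close (so a half turn about z gives the same grasp; the last joint's range is limited). The gripper opens to 85 mm and grips with 20 to 120 N. Pads are 22 mm wide; open, the fingers measure 114 mm over their backs; the gripper's body (76 mm by 85 mm) begins 54 mm behind the grasp point. The pads swing forward as they close: fully open they stand 13 mm farther back than shut.
Start: joints at [-1.41, 0.313, 0.046, 1.304, 0, 1.431], TCP at [0.17, -0.549, 0.405] pointing down, gripper open.
Joint ranges: [-2.76, 2.76], [-0.86, 1.69], [-1.03, 1.26], [-2.2, 2.34], [-1.47, 1.5], [-3.14, 3.14]. Speed limits (rad/s): [2.57, 2.57, 3.14, 3.14, 3.14, 3.14].

### API

Orientations are given as a unit quaternion [x, y, z, w].
In Python, from plant import arm gives the robot as it stands. The module is installed in compiled form; this text tells all that it offers.
- The arm moves only by the shell command python3 -m crank 'ROWS' [OPENING] [FORCE]. ROWS is JSON, a list that holds one entry, the list of rows, each a list of 6 numbers: the shift along the tool's x, y, z in m, then the turn, a rotation vector about the tool's x, y, z in degrees. In form: [[[tx, ty, tz, wx, wy, wz], ...]]. A call has 1 to 8 rows; each row is the pose to reach, as a shift and turn from the pose commanded when the call began, along the tool's axes at that moment; what a row does not reach only later rows make up. A row lasts 1/10 s, in which the tool goes at most 50 mm and 8.59 degrees, less where a joint would pass 70% of its speed; a pose out of reach is approached as far as the arm can. A call with a gripper value outside its range is refused whole. OPENING is the opening, from -1 (shut) to 1 (fully open), so that 0 is half open, set as the call begins (- or left out, the last holds). The fingers move at their own pace and stop on an object; FORCE is the grip in N (left out, the last holds). Time passes only in rows, so rows that repeat a pose let the fingers close. It gives the time, the measured TCP pose, the force, the opening and the grip force at its end, in the units of the state.
- arm.state(): the state, without advancing time (a new reading comes with each control period).
- arm.grab_frame(name): name is "side" or "top" or "wrist"; returns a dict with "color" (420x560x3 uint8, red, green, blue), "mtx" (3x3 intrinsics, pixels), "R" (3x3) and "t" (3): a world point X has camera coordinates R X + t; the wrist camera has in their place "T_tool_cam" (4x4, takes a point from camera to tool coordinates, whose origin is the TCP and whose axes are the flange's). Camera axes: x right, y down, z forward; pixel columns grow to the right and rows downward; lengths in m; the calibration is good to about 2 mm. A picture is of the moment at which its call begins: read the wrist's pose just before it. There is no depth.
- arm.finish_job(): hands the job in; it is judged then, once.
Trained networks look in a picture, given as the dict that the camera call returned (one of the last four; its "shot" number tells which), for a name from the list of things; names that differ only in an ending like _2 or _b are one class to them, and where a whole thing is asked for, a point or a joint stands for the part that bears it (a point fixed in the world has none). Each returns a list of dicts, best first, with "p" (0 to 1); they miss things now and then, are a little off and sometimes report something else, mostly with a low value. They report only what shows in the picture. A call takes as long as a camera call. They do not tell look-alikes from the thing itself.
- arm.search_frame(picture, target): "centre" ([x, y, z] in m, in world coordinates, good to about 4 mm: the middle of the surface that is visible of it).
The state is a dict: "t": time; "joint_pos": joint angles; "dq": joint speeds; "effort": joint torques, N m; "tool_pos": TCP position; "tcp_rot": TCP orientation; "force": force on the tool from outside, world axes, zero at the start; "wrist_torque": the same for the moment, N m; "grip_width": finger opening in m; "grasp_force": force on a finger pad.
Only numpy, scipy, OpenCV 4.12 (cv2) and the standard library are available. Lean on these libraries where they do the work, as an engineer would, in place of code of your own. Each camera call takes 0.05 s, during which the arm holds its last target. There are 200 camera calls.

### The job

The drive opening of the table-top potter's wheel is uncovered. Pick up the cover plate that fits it (the T-shaped one with three holes, not the rectangular one) and hold it level, hovering about 15 to 20 mm above the T-shaped flange without ever touching the machine with it, turned the right way round and with all three of its holes straight above the three threaded holes, so that I can start the bolts. Finish while still holding it there, steady; do not set it down or let go, and leave everything else on the bench where it is.

Things in the scene. Friction and masses are not known exactly. Their poses are not given: they have to be found in the camera images.
- cover: The cover that fits: T-shaped aluminium plate, 5 mm thick, 0.25 to 0.5 kg, lying flat on the bench, with a strap handle on top. Origin: underside of the plate, below the handle's middle (about the centre of mass); z up, x towards the narrow tongue. Wide part x -57 to +33, y -50 to +50 mm; tongue x +33 to +78, y -22 to +22 mm. Three through holes of 14 mm: (-44, +37), (-44, -37), (+62, 0) mm.
- cover_handle (a point): Middle of the cover's dark steel strap handle, 36 mm above the plate's underside, straight above the cover's origin: a level bar along the cover's x, 64 mm long, 10 mm wide in y, from 30 to 42 mm above the underside, on two 10 mm square posts at x +-26 mm. Pinch it across the 10 mm width from above.
- cover_hole0 (a point): Centre of the cover's hole at (-44, +37) mm in the cover's frame, on the underside of the plate; axes as the cover's.
- cover_hole1 (a point): Centre of the cover's hole at (-44, -37) mm in the cover's frame, on the underside.
- cover_hole2 (a point): Centre of the hole in the cover's tongue, at (+62, 0) mm in the cover's frame, on the underside.
- machine: The table-top potter's wheel, fixed: white housing, x -140 to +140 mm, y -85 to +340 mm, deck at 100 mm. Origin: at bench height, below the centre of the open steel flange, which has the cover's T outline and stands 14 mm proud of the deck; its top is 114 mm above the bench. z up, x towards the flange's tongue. The cover fits when its origin is straight above this one and the x axes agree.
- wheel_head (a point): Centre of the top of the machine's wheel head, an aluminium disc of 230 mm, 136 mm above the bench, at y +215 mm in the machine's frame. A bowl stands on it, its rim 186 mm above the bench.
- thread0 (a point): Mouth of the 6 mm threaded hole at (-44, +37) mm from the flange centre, on the flange's top face; belongs under cover_hole0. Axes as the machine's.
- thread1 (a point): Mouth of the threaded hole at (-44, -37) mm, on the flange's top face; belongs under cover_hole1.
- thread2 (a point): Mouth of the threaded hole at (+62, 0) mm in the tongue of the flange, on its top face; belongs under cover_hole2.
- other_cover: A cover that does not fit: rectangular aluminium plate 116 x 92 x 5 mm with four holes and the same handle. Origin under its centre. It lies in one of the two cover places, the T-shaped one in the other. Leave alone.
- cup: Small white ceramic cup, 52 mm wide, 70 mm high, standing between the two covers. Origin under its centre. Leave alone.
- bolt_dish: Terracotta dish, 92 mm wide, 20 mm high, with three bolts. Origin under its centre. Leave alone.
- screwdriver: Screwdriver with wooden handle, 170 mm long, under 35 mm high, lying on the machine's deck beyond the tongue of the flange, along the machine's y axis at x about +115 mm. Leave alone.
- bowl: Terracotta bowl, 130 mm wide, 50 mm high, standing on the wheel head. Origin under its centre. Leave alone.
- rib: Flat wooden rib, 50 x 90 x 7 mm, lying on the bench. Origin under its centre. Leave alone.
- jar: Grey jar with white cap, 68 mm wide, 85 mm high. Origin under its centre. Leave alone.
Mind the look-alikes: they are no part of the job. What is shaped like the cover but purple is not meant.

How it is judged:
On the way:
1. the T-shaped cover is lifted clear of the bench in the gripper (height (world z) of cover above 0.04 m and contact force between the fingers and cover above 1 N), for 0.2 s.
At the end, for the whole second after the job is handed in: The T-shaped cover is held in the fingers, still (under 30 mm/s), level within 0.1 rad, each of its three holes within 5 mm sideways of its own threaded hole and its underside 5 to 35 mm above the flange, touching the machine nowhere (angle between cover's own z axis and vertical below 0.1 rad and horizontal distance between cover_hole0 and thread0 below 0.005 m and z of cover_hole0 in the frame of thread0 between 0.005 and 0.035 m and horizontal distance between cover_hole1 and thread1 below 0.005 m and z of cover_hole1 in the frame of thread1 between 0.005 and 0.035 m and horizontal distance between cover_hole2 and thread2 below 0.005 m and z of cover_hole2 in the frame of thread2 between 0.005 and 0.035 m and contact force between the fingers and cover above 1 N and contact force between cover and machine below 0.1 N and linear speed of cover below 0.03 m/s); the arm keeps its last pose, push and grip.
It fails at once if the cover touches the machine (contact force between cover and machine above 1 N).
It fails at once if the rectangular cover is moved by more than 30 mm (distance of other_cover from where it was at the start of the episode above 0.03 m).
It fails at once if another thing on the bench or the wheel head is moved by more than 30 mm (distance of any of cup, bolt_dish, screwdriver, bowl, rib, jar from where it was at the start of the episode above 0.03 m).
It also fails if it takes over 45 s, if anything falls off the work surface, if the arm or the gripper's body presses on something with over 40 N, if the wrist force passes 120 N, or if a joint passes its speed limit or range.

## Working session

There is one attempt and no reset: what is moved stays moved. The work goes in short steps, Python scripts to look and compute and a shell command to move; the robot and the scene stay as the last step left them, time stands still between calls to the robot, and variables do not carry over. Pictures are saved under pics/ and viewed, at most 10 in all, crops included, and the job is handed in when it is done.

```bash
mkdir -p pics
python3 - <<'E'
from plant import arm
import cv2,numpy as np,pickle
s=arm.state();print(s['t'],s['tool_pos'],s['tcp_rot'],s['grip_width'])
F={}
for n in('top','side'):
    f=arm.grab_frame(n);F[n]=f;cv2.imwrite(f'pics/{n}0.png',f['color'][:,:,::-1])
    for k in('cover','cover_handle','other_cover','machine','thread0','thread1','thread2','wheel_head','cup'):
        print(n,k,[(np.round(d['centre'],3).tolist(),round(d['p'],2)) for d in arm.search_frame(f,k)][:3])
pickle.dump(F,open('f0.pkl','wb'))
E
```

```text
0.0 [ 0.17033142 -0.54898629  0.40379397] [ 9.88710526e-01  1.49835390e-01 -6.68130057e-06 -9.22996656e-04] 0.08538613547933833
top cover [([0.345, -0.425, 0.008], 0.79), ([0.553, -0.358, 0.003], 0.78), ([0.18, -0.34, 0.008], 0.75)]
top cover_handle [([0.553, -0.361, 0.007], 0.95), ([0.37, -0.048, 0.007], 0.89), ([0.346, -0.429, 0.004], 0.86)]
top other_cover [([0.576, -0.102, 0.007], 0.85)]
top machine [([0.691, -0.305, 0.089], 0.65)]
top thread0 [([0.503, 0.287, 0.098], 0.81)]
top thread1 [([0.503, 0.287, 0.098], 0.81)]
top thread2 [([0.503, 0.287, 0.098], 0.81)]
top wheel_head [([0.503, 0.286, 0.103], 0.64)]
top cup [([0.561, -0.251, 0.037], 0.76)]
side cover [([0.571, -0.354, 0.003], 0.84), ([0.173, -0.324, 0.004], 0.79), ([0.703, -0.456, 0.01], 0.75)]
side cover_handle [([0.377, -0.024, 0.003], 0.9), ([0.703, -0.46, 0.005], 0.83), ([0.575, -0.349, 0.001], 0.73)]
side other_cover [([0.564, -0.097, 0.001], 0.66)]
side machine [([0.441, 0.34, 0.097], 0.97)]
side thread0 [([0.44, 0.339, 0.098], 0.88), ([0.551, -0.237, 0.048], 0.42), ([0.516, 0.394, 0.16], 0.42)]
side thread1 [([0.44, 0.339, 0.098], 0.88), ([0.551, -0.237, 0.048], 0.42), ([0.516, 0.394, 0.16], 0.42)]
side thread2 [([0.44, 0.339, 0.098], 0.88), ([0.551, -0.237, 0.048], 0.42), ([0.516, 0.394, 0.16], 0.42)]
side wheel_head [([0.439, 0.335, 0.101], 0.59), ([0.57, -0.358, 0.006], 0.47)]
side cup [([0.552, -0.24, 0.049], 0.79), ([0.733, -0.197, 0.005], 0.64)]
```

View pics/top0.png

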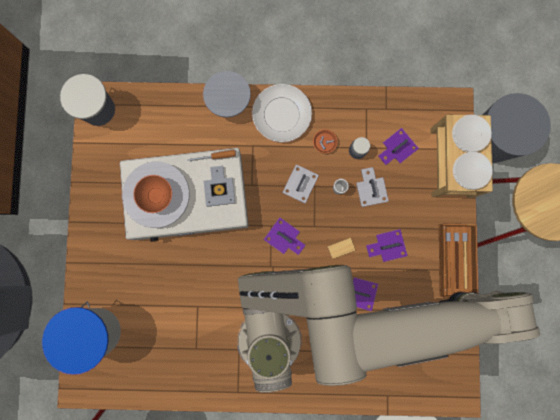

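View pics/side0.png

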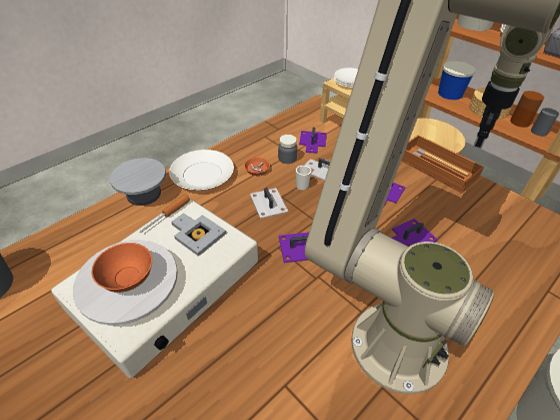

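The top picture shows the candidates:
- Silver T plate at (372,188).
- Silver rectangle with four holes at (300,183).
- Purple T plates at (398,147), (285,237), (387,246) and (362,292).

The silver T at (372,188) fits. The flange is at (219,187), with its tongue pointing up in the image and the screwdriver beyond it. I'll enlarge both to confirm.

Run:
```python
import cv2,numpy as np,pickle
f=pickle.load(open('f0.pkl','rb'))['top'];c=f['color'][:,:,::-1]
a=cv2.resize(c[158:214,344:400],(392,392),interpolation=cv2.INTER_CUBIC)
b=cv2.resize(c[158:214,192:248],(392,392),interpolation=cv2.INTER_CUBIC)
cv2.imwrite('pics/crop.png',np.hstack([a,b]))
print(f['mtx'],f['R'],f['t'])
```

```text
[[494.28285595   0.         268.43928615]
 [  0.         494.28285595 212.5587473 ]
 [  0.           0.           1.        ]] [[ 0.01973166 -0.99978064 -0.0070243 ]
 [-0.99502894 -0.01895098 -0.09776642]
 [ 0.09761186  0.00891847 -0.9951846 ]] [4.11750941e-04 4.55990263e-01 1.77074292e+00]
```

View pics/crop.png

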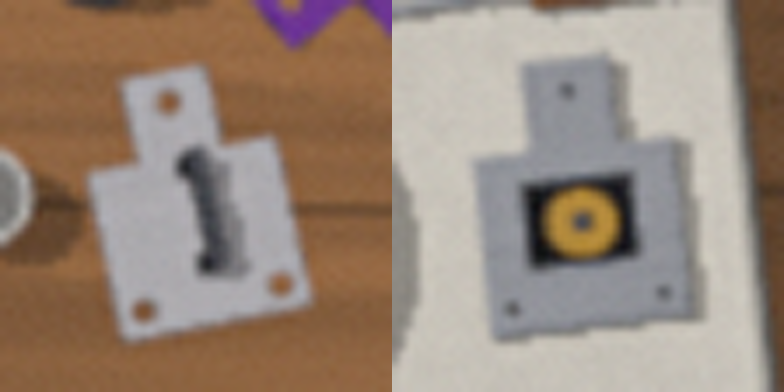

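The left crop shows the silver T with three holes: tongue hole at crop (168,101), rear holes at (144,310) and (281,285). The right crop shows the flange threads at (567,90), (512,308) and (663,292). I'll turn both into poses.

```bash
cat > h.py <<'E'
import numpy as np
from scipy.spatial.transform import Rotation as Ro
L=np.array([[-44,37],[-44,-37],[62,0]])/1000.
def ray(f,px,z,Rcw=None,c=None):
    if Rcw is None: Rcw=f['R'].T; c=-f['R'].T@f['t']
    d=(Rcw@np.linalg.inv(f['mtx'])@np.c_[px,np.ones(len(px))].T).T
    return (c+d*((z-c[2])/d[:,2])[:,None])[:,:2]
def fit(P):  # L->P rigid 2D
    A=P-P.mean(0);B=L-L.mean(0)
    th=np.arctan2((B[:,0]*A[:,1]-B[:,1]*A[:,0]).sum(),(A*B).sum())
    R=np.array([[np.cos(th),-np.sin(th)],[np.sin(th),np.cos(th)]])
    t=P.mean(0)-R@L.mean(0); return t,np.degrees(th),np.abs(P-(L@R.T+t)).max()
def wristcam(f,s):
    R=Ro.from_quat(s['tcp_rot']).as_matrix();T=f['T_tool_cam']
    return R@T[:3,:3], R@T[:3,3]+s['tool_pos']
def rows(s,pos,yaw): # pos TCP target; yaw of tool y-closing: tool x axis heading (deg), pointing down
    R=Ro.from_quat(s['tcp_rot']); best=None
    for k in (0,180):
        a=np.radians(yaw+k);x=np.array([np.cos(a),np.sin(a),0]);z=np.array([0,0,-1.]);y=np.cross(z,x)
        G=Ro.from_matrix(np.c_[x,y,z]);w=(R.inv()*G).as_rotvec(degrees=True)
        if best is None or np.linalg.norm(w)<np.linalg.norm(best): best=w
    return np.round(R.inv().apply(np.array(pos)-s['tool_pos']),4),np.round(best,2)
E
python3 - <<'E'
import pickle,numpy as np
from h import *
from plant import arm
f=pickle.load(open('f0.pkl','rb'))['top'];s=arm.state()
def px(u,ox): return (np.array(u)+.5)/7-.5+[ox,158]
c=fit(ray(f,px([(144,310),(281,285),(168,101)],344),.005));m=fit(ray(f,px([(120,308),(271,292),(175,90)],192),.114))
print(c,m)
print('tool x heading',np.degrees(np.arctan2(*Ro.from_quat(s['tcp_rot']).as_matrix()[[1,0],0])))
print('T_tool_cam',arm.grab_frame('wrist')['T_tool_cam'].round(3))
print(rows(s,[*c[0],.40],c[1]))
E
```

```text
(array([ 0.55404278, -0.36679098]), np.float64(12.334401108497271), np.float64(0.0007291011453702811)) (array([0.52925969, 0.18368334]), np.float64(7.208357953219083), np.float64(0.0004403512098858642))
tool x heading 17.236447033814663
T_tool_cam [[-0.    -0.952 -0.307  0.078]
 [ 1.    -0.     0.    -0.   ]
 [-0.    -0.307  0.952  0.03 ]
 [ 0.     0.     0.     1.   ]]
(array([ 0.4205, -0.0605,  0.0047]), array([0.01, 0.  , 4.9 ]))
```

```bash
python3 -m crank '[[[0.04,-0.006,0,0,0,0],[0.085,-0.012,0,0,0,0],[0.13,-0.019,0,0,0,0],[0.175,-0.025,0,0,0,0],[0.22,-0.032,0,0,0,0],[0.265,-0.038,0,0,0,0],[0.31,-0.045,0,0,0,0],[0.35,-0.05,0,0,0,0]]]' && python3 -m crank '[[[0.035,-0.005,0.002,0,0,2.5],[0.06,-0.009,0.004,0,0,4.9],[0.07,-0.0105,0.0047,0,0,4.9],[0.07,-0.0105,0.0047,0,0,4.9],[0.07,-0.0105,0.0047,0,0,4.9],[0.07,-0.0105,0.0047,0,0,4.9]]]'
python3 - <<'E'
from h import *
from plant import arm
import cv2
s=arm.state();f=arm.grab_frame('wrist');print(s['t'],s['tool_pos'],rows(s,[.554,-.3668,.40],12.33))
cv2.imwrite('pics/w1.png',f['color'][:,:,::-1])
print(f['mtx'])
E
```

```text
t: 1.85
tool_pos: [0.4917, -0.3964, 0.4048]
tcp_rot: [0.989, 0.15, 0.0, 0.0]
force: [0.1, -0.5, -0.2]
grip_width: 0.0853
grasp_force: 0.0
t: 2.45
tool_pos: [0.5524, -0.3679, 0.4003]
tcp_rot: [0.994, 0.107, -0.0, 0.0]
force: [0.5, -0.0, -0.3]
grip_width: 0.0855
grasp_force: 0.0
2.45 [ 0.55242705 -0.36790163  0.40030271] (array([ 0.0018, -0.0007,  0.0003]), array([ 0.02,  0.02, -0.07]))
[[358.90800798   0.         280.6771261 ]
 [  0.         358.90800798 206.02286934]
 [  0.           0.           1.        ]]
```

View pics/w1.png

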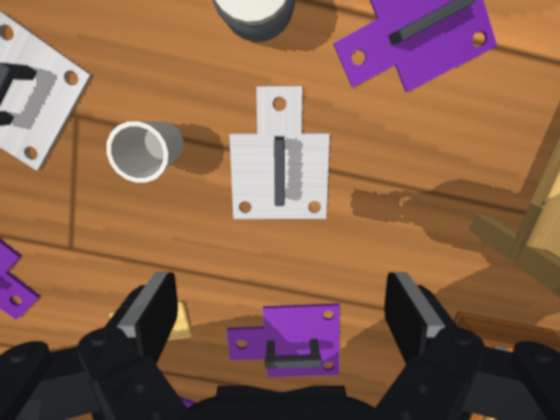

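The wrist picture shows the silver T with tongue hole (279,103) and rear holes (245,207) and (315,207). The handle runs along the image column at 279.

Run:
```python
from h import *
from plant import arm
import cv2
s=arm.state();f=arm.grab_frame('wrist')
g=cv2.cvtColor(f['color'],cv2.COLOR_RGB2GRAY).astype(float)
col=f['color'].astype(float); brown=np.clip(col[:,:,0]-col[:,:,2]-30,0,None)
P=[]
for u,v in((245,207),(315,207),(279,103)):
    w=brown[v-8:v+9,u-8:u+9];Y,X=np.mgrid[v-8:v+9,u-8:u+9];P.append([(w*X).sum()/w.sum(),(w*Y).sum()/w.sum()])
print(np.round(P,1)); C=wristcam(f,s)
c=fit(ray(f,P,.005,*C));print(c)   # brown seen through hole: between rims z 0..5
print(rows(s,[*c[0],.036+.155],c[1]))
hd=ray(f,[(279.5,138),(279.5,205)],.042,*C);print(hd.mean(0),np.degrees(np.arctan2(*(hd[0]-hd[1])[::-1])))
```

```text
[[245.1 206.2]
 [314.1 205.7]
 [279.3 103.4]]
(array([ 0.55639998, -0.36592701]), np.float64(12.412934130693927), np.float64(0.00026210146299987525))
(array([ 0.0043, -0.0012,  0.2094]), array([ 0.02,  0.  , -0.17]))
[ 0.55729261 -0.36588842] 12.178577357126647
```

```bash
python3 -m crank '[[[0.001,-0.0003,0.04,0,0,0],[0.003,-0.001,0.085,0,0,0],[0.0045,-0.0012,0.13,0,0,0],[0.0045,-0.0012,0.17,0,0,0],[0.0045,-0.0012,0.195,0,0,0],[0.0045,-0.0012,0.208,0,0,0],[0.0045,-0.0012,0.208,0,0,0],[0.0045,-0.0012,0.208,0,0,0]]]' && python3 -m crank '[[[0,0,0,0,0,0],[0,0,0,0,0,0],[0,0,0,0,0,0],[0,0,0,0,0,0],[0,0,0,0,0,0],[0,0,0,0,0,0],[0,0,0,0,0,0],[0,0,0,0,0,0]]]' -1 70
```

```text
t: 3.35
tool_pos: [0.5579, -0.3656, 0.1934]
tcp_rot: [0.994, 0.107, 0.001, 0.001]
force: [0.4, 0.4, -0.1]
grip_width: 0.0855
grasp_force: 0.0
t: 4.15
tool_pos: [0.5578, -0.365, 0.1925]
tcp_rot: [0.994, 0.107, 0.0, 0.0]
force: [-1.2, 0.2, 4.8]
grip_width: 0.0086
grasp_force: 69.4
```

```bash
python3 -m crank '[[[0,0,-0.015,0,0,0],[0,0,-0.04,0,0,0],[0,0,-0.07,0,0,0],[0,0,-0.105,0,0,0],[0,0,-0.14,0,0,0],[0,0,-0.17,0,0,0],[0,0,-0.185,0,0,0],[0,0,-0.19,0,0,0]]]'
python3 - <<'E'
from h import *
from plant import arm
s=arm.state();f=arm.grab_frame('wrist')
print(s['t'],s['tool_pos'],s['grip_width'],s['grasp_force'])
print(rows(s,[.49,.16,.385],7.2))
import cv2;cv2.imwrite('pics/w2.png',f['color'][:,:,::-1])
E
```

```text
t: 4.95
tool_pos: [0.5579, -0.365, 0.3832]
tcp_rot: [0.994, 0.107, 0.001, 0.001]
force: [0.9, -0.0, -4.7]
grip_width: 0.0089
grasp_force: 68.7
4.95 [ 0.55792654 -0.36495882  0.38318505] 0.008869446379901318 68.68114113807678
(array([ 0.0458, -0.5273, -0.0025]), array([ 0.07, -0.06,  5.14]))
```

View pics/w2.png

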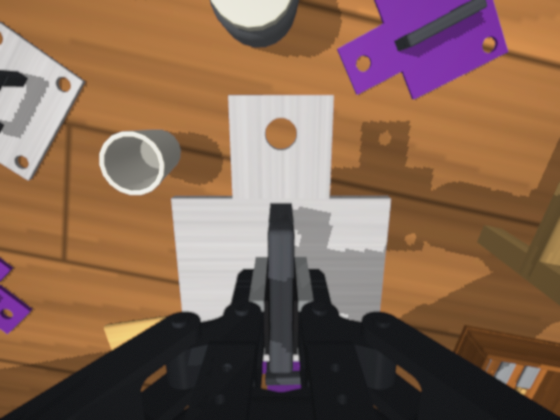

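The cover is held symmetrically: tongue hole at (281,134), handle in the pads at column 281. I'll carry it to the near side of the machine, where the wrist camera can see both cover and flange.

```bash
python3 -m crank '[[[0.003,-0.02,0,0,0,0],[0.009,-0.06,0,0,0,0],[0.016,-0.105,0,0,0,1],[0.023,-0.15,0,0,0,2],[0.03,-0.195,0,0,0,3],[0.036,-0.24,0,0,0,4],[0.043,-0.285,0,0,0,5],[0.049,-0.325,0,0,0,5.2]]]' && python3 -m crank '[[[0.003,-0.035,0,0,0,0],[0.005,-0.065,0,0,0,0],[0.006,-0.085,0,0,0,0],[0.006,-0.092,0,0,0,0],[0.006,-0.092,0,0,0,0],[0.006,-0.092,0,0,0,0],[0.006,-0.092,0,0,0,0]]]'
python3 - <<'E'
from h import *
from plant import arm
s=arm.state();f=arm.grab_frame('wrist')
import cv2;cv2.imwrite('pics/w3.png',f['color'][:,:,::-1]);import pickle;pickle.dump((s,f),open('f3.pkl','wb'))
E
```

```text
t: 5.8
tool_pos: [0.535, -0.0347, 0.3798]
tcp_rot: [0.998, 0.062, -0.002, -0.001]
force: [-0.6, 0.3, -4.5]
grip_width: 0.0085
grasp_force: 68.8
t: 6.5
tool_pos: [0.5308, 0.0542, 0.3815]
tcp_rot: [0.998, 0.062, -0.0, 0.0]
force: [0.1, -0.9, -4.2]
grip_width: 0.0084
grasp_force: 68.8
```

View pics/w3.png

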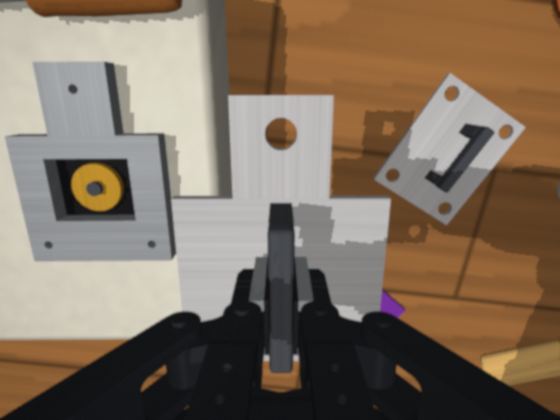

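The flange is fully in view, with threads at (73,88), (48,244) and (152,244). The cover corners are at (229,96), (333,96), (390,198) and (172,198), and its tongue hole is at (281,134).

Run:
```python
from h import *
import pickle,cv2
s,f=pickle.load(open('f3.pkl','rb'))
g=cv2.cvtColor(f['color'],cv2.COLOR_RGB2GRAY)
P=[]
for u,v in((48,244),(152,244),(73,88)):
    w=g[v-7:v+8,u-7:u+8].astype(float);w=np.clip(np.median(w)-25-w,0,None);Y,X=np.mgrid[v-7:v+8,u-7:u+8];P.append([(w*X).sum()/w.sum(),(w*Y).sum()/w.sum()])
C=wristcam(f,s);m=fit(ray(f,P,.114,*C));print(np.round(P,1),m)
o=np.float32([[78,22,5],[78,-22,5],[33,50,5],[33,-50,5]])/1000
q=np.float32([[229,95.5],[333,95.5],[172,198],[390,198]])[:,None]
q=cv2.cornerSubPix(g,q.copy(),(4,4),(-1,-1),(3,30,.01));print(q[:,0].round(1).tolist())
h=g[120:148,266:296].astype(float);col=f['color'].astype(float);b=np.clip((col[:,:,0]-col[:,:,2]-25)[112:158,258:305],0,40);b=(b>15)*1.;Y,X=np.mgrid[112:158,258:305]
hc=[(b*X).sum()/b.sum(),(b*Y).sum()/b.sum()];print('hole',hc)
R=Ro.from_quat(s['tcp_rot']).as_matrix()
# rigid fit, free pose
ok,r,t=cv2.solvePnP(o,q,f['mtx'],None)
W=C[0]@cv2.Rodrigues(r)[0];p=C[0]@t[:,0]+C[1]
print('pnp cover pos',p,'rel tool',R.T@(p-s['tool_pos']),'z axis',W[:,2],'yaw',np.degrees(np.arctan2(W[1,0],W[0,0])))
# level assumption: z of plate top solved from TCP-handle geometry
zt=s['tool_pos'][2]-.1925+.005
for z in(zt,zt-.004,zt+.004):
    w=ray(f,np.r_[q[:,0],[hc]],z,*C);d=w[0]-w[1];x=(w[0]+w[1])/2;y=(w[2]+w[3])/2
    print(z,'tongue w',np.linalg.norm(d),'wide',np.linalg.norm(w[2]-w[3]),'len',np.linalg.norm(x-y),'yaw',np.degrees(np.arctan2(-d[0],d[1])),'hole',w[4])
    yw=np.arctan2(-d[0],d[1]);u=np.array([np.cos(yw),np.sin(yw)]);print('  origin',x-.078*u,y-.033*u,w[4]-.062*u)
print(rows(s,[0,0,s['tool_pos'][2]],m[1]),s['tool_pos'])
```

```text
[[ 48.  244.4]
 [151.2 243.7]
 [ 72.3  88.6]] (array([0.53146065, 0.18573886]), np.float64(7.399065747249895), np.float64(0.00023219595635337598))
[[227.8000030517578, 94.80000305175781], [333.0, 94.80000305175781], [170.1999969482422, 199.1999969482422], [390.29998779296875, 198.3000030517578]]
hole [np.float64(281.05950653120465), np.float64(132.677793904209)]
pnp cover pos [0.52891685 0.05397996 0.19127454] rel tool [-1.74721450e-03 -1.12461534e-04  1.90206208e-01] z axis [ 0.02549361 -0.00729437  0.99964837] yaw 7.1074375462591375
0.19397939812641246 tongue w 0.04409707336209175 wide 0.10087065557141532 len 0.04552044638615041 yaw 7.026194045700646 hole [0.59094514 0.06142071]
  origin [0.52903731 0.05409382] [0.52851418 0.0540839 ] [0.52941074 0.05383668]
0.18997939812641246 tongue w 0.0452169609334853 wide 0.10343236284312413 len 0.04667648188387032 yaw 7.02619404570054 hole [0.59050449 0.06135869]
  origin [0.52899047 0.05408803] [0.52731982 0.05393807] [0.52897009 0.05377466]
0.19797939812641246 tongue w 0.04297718579069819 wide 0.09830894829970649 len 0.0443644108884305 yaw 7.0261940457006125 hole [0.59138578 0.06148274]
  origin [0.52908416 0.05409961] [0.52970855 0.05422973] [0.52985138 0.05389871]
(array([-5.334e-01, -1.140e-02,  4.000e-04]), array([ 0.02,  0.04, -0.35])) [0.53080062 0.05415624 0.3814794 ]
```

```bash
python3 -m crank '[[[0.003,-0.02,0,0,0,0],[0.009,-0.06,0,0,0,0],[0.014,-0.1,0,0,0,-0.3],[0.018,-0.125,0,0,0,-0.3],[0.0186,-0.1304,0,0,0,-0.3],[0.0186,-0.1304,0,0,0,-0.3],[0.0186,-0.1304,0,0,0,-0.3]]]' && python3 -m crank '[[[0,0,0.008,0,0,0],[0,0,0.02,0,0,0],[0,0,0.032,0,0,0],[0,0,0.042,0,0,0],[0,0,0.049,0,0,0],[0,0,0.052,0,0,0],[0,0,0.052,0,0,0],[0,0,0.052,0,0,0]]]'
python3 - <<'E'
from h import *
from plant import arm
import cv2,pickle
s=arm.state();f=arm.grab_frame('wrist');t=arm.grab_frame('top');sd=arm.grab_frame('side');pickle.dump((s,f,t),open('f4.pkl','wb'))
print(s['t'],s['tool_pos'],Ro.from_quat(s['tcp_rot']).as_matrix()[:,0])
w=cv2.resize(f['color'][60:240,150:420],(540,360),interpolation=cv2.INTER_CUBIC)
b=cv2.resize(sd['color'][195:285,150:240],(240,240),interpolation=cv2.INTER_CUBIC)
a=cv2.resize(t['color'][158:214,192:248],(240,240),interpolation=cv2.INTER_CUBIC)
im=np.zeros((480,780,3),np.uint8);im[:360,:540]=w;im[:240,540:]=a;im[240:,540:]=b
cv2.imwrite('pics/w4.png',im[:,:,::-1])
E
```

```text
t: 7.25
tool_pos: [0.5362, 0.1659, 0.3818]
tcp_rot: [0.997, 0.077, -0.001, -0.007]
force: [-0.5, 0.1, -3.7]
grip_width: 0.0086
grasp_force: 69.0
t: 8.05
tool_pos: [0.5361, 0.1678, 0.3303]
tcp_rot: [0.997, 0.079, -0.0, -0.007]
force: [-0.0, -0.3, -3.7]
grip_width: 0.0085
grasp_force: 68.9
8.05 [0.53614811 0.1678201  0.33027202] [9.87621669e-01 1.56854229e-01 4.35636795e-04]
```

View pics/w4.png

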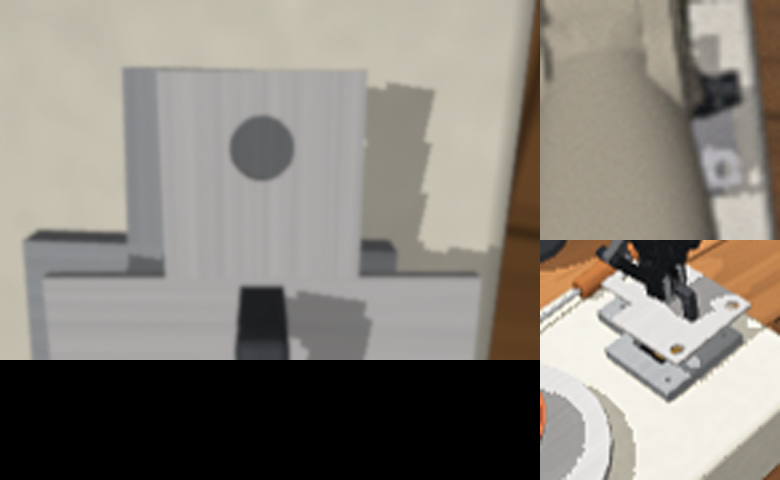

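The arm stopped short in y, at about 0.168 m. I'll check the joints.

Run:
```python
from h import *
from plant import arm
s=arm.state();print(np.round(s['joint_pos'],3),np.round(s['effort'],1),np.round(s['wrist_torque'],2),s['tool_pos'],s['tcp_rot'])
```

```text
[ 0.157  0.319 -0.13   1.121  0.014  3.141] [ -0.  -49.2  30.2   0.    0.1   0. ] [ 0.06  0.01 -0.01] [0.53621717 0.16780245 0.3305483 ] [ 9.96878617e-01  7.86415202e-02 -3.03056422e-05 -6.96660052e-03]
```

Joint 6 is at its 3.14 limit, so this grasp heading cannot reach the pose. The cover has to be held with the gripper turned by 180°. I'll carry it back to its original, known-clear place, set it down, turn the gripper half a turn and regrasp.

```bash
python3 -m crank '[[[0,0,-0.02,0,0,0],[0,0.01,-0.045,0,0,0],[-0.002,0.04,-0.055,0,0,0],[-0.005,0.08,-0.055,0,0,0],[-0.01,0.125,-0.055,0,0,0],[-0.015,0.16,-0.055,0,0,0],[-0.018,0.18,-0.055,0,0,0],[-0.018,0.18,-0.055,0,0,0]]]'
python3 - <<'E'
from h import *
from plant import arm
s=arm.state();print(s['tool_pos'],s['joint_pos'].round(3) if hasattr(s['joint_pos'],'round') else s['joint_pos']);print(rows(s,[.5578,-.365,.383],12.4))
E
```

```text
t: 9.0
tool_pos: [0.5467, -0.0162, 0.3828]
tcp_rot: [0.997, 0.077, -0.0, -0.006]
force: [0.9, 0.1, -3.5]
grip_width: 0.0084
grasp_force: 69.1
[ 0.54674377 -0.01624543  0.38283745] [-0.179  0.267 -0.07   1.237  0.012  2.809]
(array([-0.0423,  0.3463, -0.0046]), array([-0.73, -0.06, -3.62]))
```

```bash
python3 -m crank '[[[-0.003,0.02,0,-0.2,0,-1],[-0.007,0.06,-0.001,-0.7,0,-2],[-0.012,0.1,-0.001,-0.73,0,-3],[-0.018,0.145,-0.002,-0.73,0,-3.6],[-0.023,0.19,-0.002,-0.73,0,-3.6],[-0.029,0.235,-0.003,-0.73,0,-3.6],[-0.034,0.28,-0.004,-0.73,0,-3.6],[-0.039,0.32,-0.004,-0.73,0,-3.6]]]' && python3 -m crank '[[[-0.004,0.018,0,0,0,0],[-0.004,0.027,0,0,0,0],[-0.004,0.027,0,0,0,0],[-0.004,0.027,0,0,0,0]]]'
python3 - <<'E'
from h import *
from plant import arm
s=arm.state();print(s['tool_pos'],s['joint_pos']);print(rows(s,[.5578,-.365,.1935],12.4))
E
```

```text
t: 9.8
tool_pos: [0.5586, -0.3372, 0.3824]
tcp_rot: [0.994, 0.11, 0.001, -0.0]
force: [0.4, 1.1, -3.7]
grip_width: 0.0085
grasp_force: 69.1
t: 10.2
tool_pos: [0.5606, -0.3616, 0.382]
tcp_rot: [0.994, 0.111, 0.0, -0.001]
force: [0.4, -0.9, -3.4]
grip_width: 0.0086
grasp_force: 69.2
[ 0.56055205 -0.3615961   0.38195004] [-6.93425396e-01  5.05544558e-01  2.79504030e-01  1.34633954e+00
  1.58917358e-03  2.22662096e+00]
(array([-0.0035,  0.0031,  0.1884]), array([-0.13, -0.02,  0.29]))
```

```bash
python3 -m crank '[[[-0.002,0.002,0.03,-0.1,0,0.3],[-0.0035,0.003,0.07,-0.1,0,0.3],[-0.0035,0.003,0.11,-0.1,0,0.3],[-0.0035,0.003,0.145,-0.1,0,0.3],[-0.0035,0.003,0.17,-0.1,0,0.3],[-0.0035,0.003,0.182,-0.1,0,0.3],[-0.0035,0.003,0.187,-0.1,0,0.3],[-0.0035,0.003,0.188,-0.1,0,0.3]]]' && python3 -m crank '[[[0,0,0,0,0,0],[0,0,0,0,0,0],[0,0,0,0,0,0],[0,0,0,0,0,0],[0,0,0,0,0,0],[0,0,0,0,0,0]]]' 1 && python3 -m crank '[[[0,0,-0.03,0,0,0],[0,0,-0.075,0,0,0],[0,0,-0.12,0,0,0],[0,0,-0.16,0,0,-8],[0,0,-0.19,0,0,-16],[0,0,-0.207,0,0,-24],[0,0,-0.207,0,0,-32],[0,0,-0.207,0,0,-40]]]' && python3 -m crank '[[[0,0,0,0,0,-8],[0,0,0,0,0,-16],[0,0,0,0,0,-24],[0,0,0,0,0,-32],[0,0,0,0,0,-40],[0,0,0,0,0,-48],[0,0,0,0,0,-56],[0,0,0,0,0,-64]]]' && python3 -m crank '[[[0,0,0,0,0,-8],[0,0,0,0,0,-16],[0,0,0,0,0,-24],[0,0,0,0,0,-32],[0,0,0,0,0,-40],[0,0,0,0,0,-48],[0,0,0,0,0,-56],[0,0,0,0,0,-64]]]' && python3 -m crank '[[[0,0,0,0,0,-6],[0,0,0,0,0,-12],[0,0,0,0,0,-12],[0,0,0,0,0,-12],[0,0,0,0,0,-12]]]'
python3 - <<'E'
from h import *
from plant import arm
import cv2,pickle
s=arm.state();f=arm.grab_frame('wrist');pickle.dump((s,f),open('f5.pkl','wb'));print(s['tool_pos'],s['joint_pos']);print(rows(s,[.5564,-.366,.1915],12.4))
cv2.imwrite('pics/w5.png',f['color'][:,:,::-1])
E
```

```text
t: 11.0
tool_pos: [0.558, -0.3659, 0.1947]
tcp_rot: [0.994, 0.108, 0.0, 0.001]
force: [0.3, -0.1, -3.2]
grip_width: 0.0084
grasp_force: 69.1
t: 11.6
tool_pos: [0.5574, -0.3666, 0.1942]
tcp_rot: [0.994, 0.107, 0.0, 0.0]
force: [-0.2, -0.9, 0.2]
grip_width: 0.0856
grasp_force: 0.0
t: 12.4
tool_pos: [0.5574, -0.3665, 0.4022]
tcp_rot: [0.896, 0.443, 0.0, 0.001]
force: [-0.1, 0.1, -0.7]
grip_width: 0.0855
grasp_force: 0.0
t: 13.2
tool_pos: [0.5573, -0.3664, 0.4008]
tcp_rot: [0.525, 0.851, -0.0, 0.0]
force: [-0.0, 0.2, 0.1]
grip_width: 0.0858
grasp_force: 0.0
t: 14.0
tool_pos: [0.5573, -0.3664, 0.4008]
tcp_rot: [-0.006, 1.0, -0.0, 0.0]
force: [-0.3, -0.1, -1.0]
grip_width: 0.0855
grasp_force: 0.0
t: 14.5
tool_pos: [0.5573, -0.3664, 0.4009]
tcp_rot: [-0.106, 0.994, -0.0, 0.0]
force: [0.3, -0.2, -0.0]
grip_width: 0.0852
grasp_force: 0.0
[ 0.55730852 -0.36638156  0.40091736] [-7.01782933e-01  5.01370201e-01  3.18808999e-01  1.38768651e+00
 -1.21354038e-04 -9.15007599e-01]
(array([0.0009, 0.0007, 0.2094]), array([-0.03,  0.01, -0.18]))
```

View pics/w5.png

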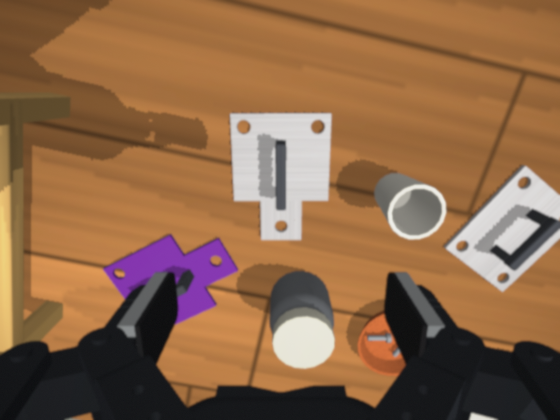

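The cover lies flat with holes at (318,127), (244,127) and (281,227). The jar, cup and dish are untouched. I'll measure it again and grasp.

Run:
```python
from h import *
import pickle
s,f=pickle.load(open('f5.pkl','rb'))
col=f['color'].astype(float); brown=np.clip(col[:,:,0]-col[:,:,2]-30,0,None);P=[]
for u,v in((318,127),(244,127),(281,226)):
    w=brown[v-9:v+10,u-9:u+10];Y,X=np.mgrid[v-9:v+10,u-9:u+10];P.append([(w*X).sum()/w.sum(),(w*Y).sum()/w.sum()])
C=wristcam(f,s);c=fit(ray(f,P,.005,*C));print(np.round(P,1),c)
print(ray(f,[(281.5,140),(281.5,208)],.042,*C).mean(0))
print(rows(s,[*c[0],.1915],c[1]))
```

```text
[[316.8 126.1]
 [243.1 126.4]
 [280.4 225. ]] (array([ 0.55625908, -0.36739294]), np.float64(12.446362131301441), np.float64(0.000351449264546555))
[ 0.55359722 -0.36659375]
(array([ 0.0013, -0.0007,  0.2094]), array([-0.03,  0.01, -0.23]))
```

```bash
python3 -m crank '[[[0,0,0.04,0,0,-0.2],[0.001,-0.0005,0.085,0,0,-0.2],[0.0013,-0.0005,0.13,0,0,-0.2],[0.0013,-0.0005,0.17,0,0,-0.2],[0.0013,-0.0005,0.195,0,0,-0.2],[0.0013,-0.0005,0.209,0,0,-0.2],[0.0013,-0.0005,0.209,0,0,-0.2],[0.0013,-0.0005,0.209,0,0,-0.2]]]' && python3 -m crank '[[[0,0,0,0,0,0],[0,0,0,0,0,0],[0,0,0,0,0,0],[0,0,0,0,0,0],[0,0,0,0,0,0],[0,0,0,0,0,0],[0,0,0,0,0,0],[0,0,0,0,0,0]]]' -1 70 && python3 -m crank '[[[0,0,-0.015,0,0,0],[0,0,-0.04,0,0,0],[0,0,-0.07,0,0,0],[0,0,-0.105,0,0,0],[0,0,-0.14,0,0,0],[0,0,-0.17,0,0,0],[0,0,-0.185,0,0,0],[0,0,-0.19,0,0,0]]]'
python3 - <<'E'
from h import *
from plant import arm
s=arm.state();print(s['tool_pos'],s['joint_pos']);print(rows(s,[.5308,.054,.3815],7.4))
E
```

```text
t: 15.35
tool_pos: [0.5568, -0.3676, 0.1931]
tcp_rot: [-0.109, 0.994, -0.001, 0.001]
force: [0.4, -0.9, 0.3]
grip_width: 0.0854
grasp_force: 0.0
t: 16.15
tool_pos: [0.5564, -0.3672, 0.1925]
tcp_rot: [-0.109, 0.994, -0.0, 0.0]
force: [-1.0, 1.7, 5.3]
grip_width: 0.0083
grasp_force: 70.1
t: 16.95
tool_pos: [0.5564, -0.3674, 0.3831]
tcp_rot: [-0.109, 0.994, -0.001, 0.001]
force: [0.7, -0.3, -4.4]
grip_width: 0.0082
grasp_force: 69.1
[ 0.5563838  -0.36735594  0.38314193] [-7.03788593e-01  5.02399715e-01  2.77341197e-01  1.34330262e+00
 -2.26987920e-04 -9.22255694e-01]
(array([-0.0663,  0.4169,  0.0009]), array([-0.12,  0.08,  5.12]))
```

```bash
python3 -m crank '[[[-0.003,0.02,0,0,0,0],[-0.009,0.06,0,0,0,0],[-0.016,0.105,0,0,0,1],[-0.023,0.15,0,0,0,2],[-0.03,0.195,0,0,0,3],[-0.036,0.24,0,0,0,4],[-0.043,0.285,0,0,0,5],[-0.05,0.325,0,0,0,5.1]]]' && python3 -m crank '[[[-0.003,0.035,0,0,0,0],[-0.006,0.065,0,0,0,0],[-0.008,0.085,0,0,0,0],[-0.008,0.092,0,0,0,0],[-0.008,0.092,0,0,0,0],[-0.008,0.092,0,0,0,0],[-0.008,0.092,0,0,0,0]]]'
python3 - <<'E'
from h import *
from plant import arm
s=arm.state();f=arm.grab_frame('wrist');print(s['tool_pos'],s['joint_pos'])
import cv2;cv2.imwrite('pics/w6.png',f['color'][:,:,::-1]);import pickle;pickle.dump((s,f),open('f6.pkl','wb'))
E
```

```text
t: 17.75
tool_pos: [0.5334, -0.0369, 0.3798]
tcp_rot: [-0.065, 0.998, 0.0, -0.002]
force: [0.7, 1.0, -3.3]
grip_width: 0.0086
grasp_force: 69.1
t: 18.45
tool_pos: [0.5307, 0.0522, 0.3813]
tcp_rot: [-0.064, 0.998, -0.0, -0.0]
force: [-0.6, 0.5, -4.3]
grip_width: 0.0083
grasp_force: 69.1
[0.53070277 0.05222669 0.38130708] [-5.22965244e-02  2.40605962e-01 -1.09318247e-01  1.22106567e+00
 -8.15843113e-04 -1.80295554e-01]
```

View pics/w6.png

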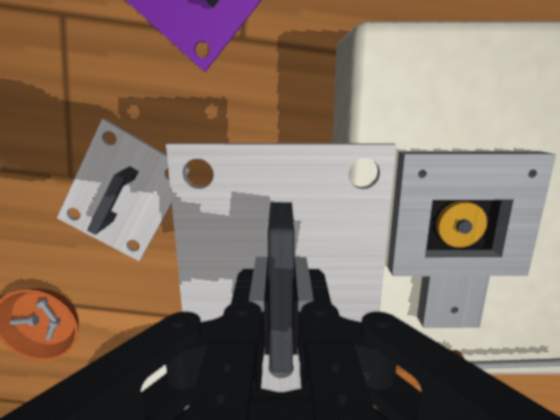

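Threads are at (532,174), (422,174) and (454,310). The cover's rear holes are at (364,172) and (198,173), and its rear corners at (167,144) and (395,144).

Run:
```python
from h import *
import pickle,cv2
s,f=pickle.load(open('f6.pkl','rb'))
g=cv2.cvtColor(f['color'],cv2.COLOR_RGB2GRAY);P=[]
for u,v in((532,174),(422,174),(454,310)):
    w=g[v-7:v+8,u-7:u+8].astype(float);w=np.clip(np.median(w)-25-w,0,None);Y,X=np.mgrid[v-7:v+8,u-7:u+8];P.append([(w*X).sum()/w.sum(),(w*Y).sum()/w.sum()])
C=wristcam(f,s);m=fit(ray(f,P,.114,*C));print(np.round(P,1),m)
q=np.float32([[395,144],[167,144]])[:,None]
q=cv2.cornerSubPix(g,q,(4,4),(-1,-1),(3,30,.01))[:,0];print(q)
z=s['tool_pos'][2]-.1925+.005
w=ray(f,np.r_[q,[[364,172.5],[198,173]]],z,*C);print('wide',np.linalg.norm(w[0]-w[1]),'holes',np.linalg.norm(w[2]-w[3]))
for a,b,x in((0,1,-.057),(2,3,-.044)):
    d=w[a]-w[b];yw=np.arctan2(-d[0],d[1]);u=np.array([np.cos(yw),np.sin(yw)]);o=(w[a]+w[b])/2-x*u;print('yaw',np.degrees(yw),'origin',o)
print(s['tool_pos'],'tool x heading-180',np.degrees(np.arctan2(*Ro.from_quat(s['tcp_rot']).as_matrix()[[1,0],0]))-180)
```

```text
[[532.2 173.1]
 [421.9 173.3]
 [454.2 309.5]] (array([0.53186528, 0.1856997 ]), np.float64(7.440755552957879), np.float64(0.00015963142168284872))Traceback (most recent call last):
  File "<stdin>", line 9, in <module>
cv2.error: OpenCV(4.12.0) :-1: error: (-5:Bad argument) in function 'cornerSubPix'
> Overload resolution failed:
>  - Layout of the output array corners is incompatible with cv::Mat
>  - Expected Ptr<cv::UMat> for argument 'corners'
```

Run:
```python
from h import *
import pickle,cv2
s,f=pickle.load(open('f6.pkl','rb'))
g=cv2.cvtColor(f['color'],cv2.COLOR_RGB2GRAY);C=wristcam(f,s)
q=cv2.cornerSubPix(g,np.float32([[395,144],[167,144]])[:,None].copy(),(4,4),(-1,-1),(3,30,.01))[:,0];print(q)
z=s['tool_pos'][2]-.1925+.005
w=ray(f,np.r_[q,[[364,172.5],[198,173]]],z,*C);print('wide',np.linalg.norm(w[0]-w[1]),'holes',np.linalg.norm(w[2]-w[3]))
for a,b,x in((0,1,-.057),(2,3,-.044)):
    d=w[a]-w[b];yw=np.arctan2(-d[0],d[1]);u=np.array([np.cos(yw),np.sin(yw)]);o=(w[a]+w[b])/2-x*u;print('yaw',np.degrees(yw),'origin',o)
print(s['tool_pos'],'heading',np.degrees(np.arctan2(*Ro.from_quat(s['tcp_rot']).as_matrix()[[1,0],0]))-180)
```

```text
[[395.      144.     ]
 [165.40689 143.9299 ]]
wide 0.10028490142326882 holes 0.07430954852410133
yaw 7.320320660523263 origin [0.53122271 0.05194938]
yaw 7.519683723228997 origin [0.53097765 0.05242798]
[0.53070277 0.05222669 0.38130708] heading -352.66619873006005
```

```bash
python3 -m crank '[[[-0.003,0.02,0,0,0,0],[-0.008,0.06,0,0,0,0],[-0.013,0.1,0,0,0,0],[-0.017,0.125,0,0,0,-0.1],[-0.0177,0.1323,0,0,0,-0.1],[-0.0177,0.1323,0,0,0,-0.1],[-0.0177,0.1323,0,0,0,-0.1],[-0.0177,0.1323,0,0,0,-0.1]]]' && python3 -m crank '[[[0,0,0.008,0,0,0],[0,0,0.02,0,0,0],[0,0,0.032,0,0,0],[0,0,0.042,0,0,0],[0,0,0.05,0,0,0],[0,0,0.054,0,0,0],[0,0,0.055,0,0,0],[0,0,0.055,0,0,0]]]'
python3 - <<'E'
from h import *
from plant import arm
import cv2,pickle
s=arm.state();f=arm.grab_frame('wrist');sd=arm.grab_frame('side');pickle.dump((s,f,sd),open('f7.pkl','wb'))
print(s['t'],s['tool_pos'],rows(s,[.5315,.1857,.324],7.44))
w=cv2.resize(f['color'][110:230,140:430],(580,240),interpolation=cv2.INTER_CUBIC)
b=cv2.resize(sd['color'][195:285,150:240],(360,360),interpolation=cv2.INTER_CUBIC)
im=np.zeros((600,580,3),np.uint8);im[:240]=w;im[240:,:360]=b
cv2.imwrite('pics/w7.png',im[:,:,::-1])
E
```

```text
t: 19.3
tool_pos: [0.5313, 0.1854, 0.3817]
tcp_rot: [-0.065, 0.998, -0.0, 0.0]
force: [-0.6, -0.1, -2.9]
grip_width: 0.0085
grasp_force: 69.1
t: 20.1
tool_pos: [0.5312, 0.1867, 0.3268]
tcp_rot: [-0.066, 0.998, -0.0, 0.0]
force: [0.3, 0.2, -4.5]
grip_width: 0.0087
grasp_force: 69.1
20.1 [0.531188   0.18674481 0.32675553] (array([-0.0002, -0.0011,  0.0028]), array([-0.03,  0.03,  0.08]))
```

View pics/w7.png

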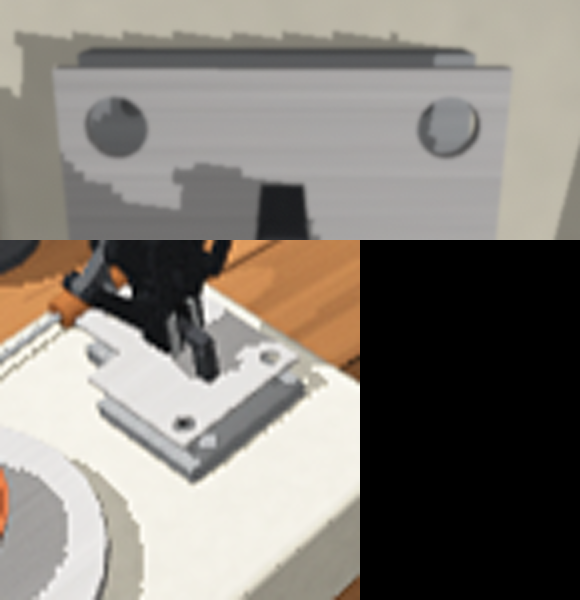

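The wrist view shows the cover's rear edge at crop columns 54–511 and the flange's at 80–472, nearly concentric. The side view shows a clear gap. I'll compare this with the projections.

Run:
```python
from h import *
import pickle
s,f,sd=pickle.load(open('f7.pkl','rb'));Rc,c=wristcam(f,s)
def pr(o,y,pts):
    a=np.radians(y);R=np.array([[np.cos(a),-np.sin(a),0],[np.sin(a),np.cos(a),0],[0,0,1]])
    X=(np.array(pts)@R.T+[*o,0]-c)@Rc;p=X@f['mtx'].T;return (((p[:,:2]/p[:,2:])-[140,110])*2+.5).round(0).tolist()
m=(.5318,.1857);hd=7.44
print('flange top/bot',pr(m,hd,[(-.057,.05,.114),(-.057,-.05,.114),(-.057,.05,.1),(-.057,-.05,.1)]))
z=s['tool_pos'][2]-.1925+.005
print('cover if at tool',pr(s['tool_pos'][:2]+[.0004,0],hd,[(-.057,.05,z),(-.057,-.05,z),(-.044,.037,z),(-.044,-.037,z)]))
```

```text
flange top/bot [[477.0, 54.0], [80.0, 53.0], [463.0, 48.0], [94.0, 47.0]]
cover if at tool [[511.0, 68.0], [53.0, 67.0], [448.0, 126.0], [117.0, 125.0]]
```

Prediction and picture agree, leaving 1 mm in y. I'll make the final trim, settle and check.

```bash
python3 -m crank '[[[0,-0.0005,0.001,0,0,0],[0,-0.001,0.002,0,0,0],[0,-0.001,0.002,0,0,0],[0,-0.001,0.002,0,0,0],[0,-0.001,0.002,0,0,0],[0,-0.001,0.002,0,0,0],[0,-0.001,0.002,0,0,0],[0,-0.001,0.002,0,0,0]]]'
python3 - <<'E'
from h import *
from plant import arm
s=arm.state();print(s['t'],s['tool_pos'],rows(s,[.5314,.1857,.3245],7.44),np.abs(s['dq']).max())
d=np.abs(s['tool_pos']-np.array([.5314,.1857,.3245])).max()
if d<.002 and s['grasp_force']>50: print(arm.finish_job())
E
```

```text
t: 21.0
tool_pos: [0.5313, 0.1857, 0.3247]
tcp_rot: [-0.066, 0.998, -0.0, 0.0]
force: [-0.1, 0.3, -4.5]
grip_width: 0.0087
grasp_force: 69.1
21.0 [0.53125894 0.18567857 0.32470002] (array([-0.0001,  0.    ,  0.0002]), array([-0.03,  0.02,  0.08])) 0.0012908708274831746
the job is handed in; nothing more can be done
None
```

I handed the job in at 21 s with the T-shaped cover held level about 18 mm above the flange and its holes within about 1 mm of the threads by my own measurements. I set it down once at its original place to regrasp it turned half round, because joint 6 had reached its limit. The hand-in call gave no verdict.

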